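Open the extractor's access panel and throw the damper lever

ROBOT

A 6-joint arm with a two-finger parallel gripper is mounted at the origin on a cart in front of the work surface, level with it; the furniture and walls round the work are solid. World frame = base frame: x ahead of the robot, y to its left, z up, the work surface at z = 0. Lengths are in m, angles in degrees, forces in N, time in s.
With the tool pointing down it reaches from about 0.35 to 0.975 m from the base axis. Payload 17.4 kg.
Tool frame: the origin (TCP) lies on the front face of the gripper's body, between the roots of the fingers; the fingertips stand 73 mm ahead of it and the grasp point (between the pads) lies 54 mm ahead of it; x points along the fingers, y is the direction in which the jaws open and shut, and the axes are right-handed (so a half turn about x gives the same grasp; the last joint's range is limited). The gripper opens to 85 mm and grips with 20 to 120 N. Pads are 22 mm wide; open, the fingers measure 114 mm over their backs; the gripper's body (76 mm by 85 mm) begins 54 mm behind the grasp point. The pads swing forward as they close: fully open they stand 13 mm farther back than shut.
Start: joints at [-70.233, 6.646, 82.598, -0, 90.757, -2.166], TCP at [0.252, -0.626, 0.304] pointing down, gripper open.
Joint ranges: [-162.19, 162.19], [-47.58, 125.68], [4.15, 143.07], [-65.23, 245.23], [0.69, 171.88], [-170.13, 170.13]. Speed limits (degrees/s): [108.29, 108.29, 127.2, 180, 180, 180].

INTERFACE

Orientations are given as a 3x3 rotation matrix whose columns are the frame's x, y, z axes.
In Python, from rig import observe, get_image, hand_in gives the robot as it stands.
- The arm moves only by the tool carry_out, never from a script. Its argument "commands" is one flat list of numbers, 7 for each row, row after row: the shift along the tool's x, y, z scaled (see below), then the turn, a rotation vector about the tool's x, y, z scaled (see below), then the gripper's target within -1 to 1 (shut at 1, half-way at 0, fully open at -1). In form: [x, y, z, wx, wy, wz, gripper, x, y, z, wx, wy, wz, gripper, ...]. A call has 1 to 20 rows; each row shifts and turns the commanded pose from where the row before left it, along the tool's axes as they then stand; what a row does not reach is not made up. The controller multiplies each number of a shift by 0.3 m and each number of a turn by 60 degrees. A row lasts 1/12 s, in which the tool goes at most 41.7 mm and 7.16 degrees, less where a joint would pass 70% of its speed; a pose out of reach is approached as far as the arm can. A call with a number of a shift or a turn outside -1 to 1 is refused whole. A call with a gripper value outside its range is refused whole. The fingers move at their own pace and stop on an object; "force" is the grip in N (left out, the last holds). Time passes only in rows, so rows that do not move let the fingers close. It gives the time, the measured TCP pose, the force and the opening at its end, in the units of the state.
- observe(): the state, without advancing time (a new reading comes with each control period).
- get_image(name): name is "side" or "top"; returns a dict with "pixels" (400x640x3 uint8, red, green, blue), "camera_matrix" (3x3 intrinsics, pixels), "world_from_camera" (4x4, takes a point from camera to world coordinates). Camera axes: x right, y up, looking along -z (the intrinsics and any distortion apply to the point x, -y, -z); pixel columns grow to the right and rows downward; lengths in m; the calibration is good to about 2 mm. A picture is of the moment at which its call begins. There is no depth.
- hand_in(): hands the job in, once; it reports no verdict.
The state is a dict: "time": time; "qpos": joint angles; "joint_vel": joint speeds; "joint_torque": joint torques, N m; "eef_pos": TCP position; "ee_rot": TCP orientation; "ft_force": force on the tool from outside, world axes, zero at the start; "wrist_torque": the same for the moment, N m; "grip_width": opening from 0.0 (shut) to 1.0 (fully open).
Only numpy, scipy, OpenCV 4.12 (cv2) and the standard library are available. Lean on these libraries where they do the work, as an engineer would, in place of code of your own. Each camera call takes 0.05 s, during which the arm holds its last target. There are 200 camera calls.

TASK

Open the access panel on the sloping front of the small grey extractor box: turn the two turn buttons beside it a full quarter turn so that they stand clear of the panel, lift the panel out by its handle and lay it flat, handle up, in the middle of the black rubber mat. Then throw the damper lever inside the opening from the right-hand side well over to the left-hand side, as seen from the robot. Leave the other things on the bench where they are.

Things in the scene. Friction and masses are not known exactly. Their poses are not given: they have to be found in the camera images.
- extractor: Grey metal box fixed on the bench, 250 mm wide (y), 175 mm deep, 128 mm high behind (plus a 26 mm duct collar). Origin: on the bench under the centre of its sloping face; x away from the robot, y left, z up. The face rises away from the robot at 30 degrees, 150 mm long, centre 90 mm above the origin; outward normal (-0.5, 0, 0.866): a tool square to it leans 30 degrees, back towards the robot.
- panel: Loose bare-metal access panel, 140 (own y) x 100 (own x, up the slope) x 8 mm (own z), about 0.25 kg. Origin: centre of its underside; own z points out on the handle side. At the start it lies flush in a rebate 8 mm deep with 2.5 mm play all round, on an 8 mm wide ledge; it comes out square to the slope, along its own z.
- panel_handle (a point): Centre of the grip bar of the panel's bow handle, 41 mm above the panel's underside (own z). The bar is flat: 80 mm long along the panel's y, 12 mm thick (panel's x), 14 mm high, 26 mm of free space beneath it, two posts 56 mm apart.
- panel_seat (a point): Where the panel's origin lies when it is in its rebate (fixed to the extractor; axes as the extractor's).
- left_button (a joint): Angle of the turn button left (+y) of the panel, rad, counter-clockwise positive seen from outside along the slope's normal. 0: lies along y, inner end over the panel's edge, locking it; starts within 0.2 of 0; clear of the panel at 1.2 or more either way; stops at +-1.75. Stiff (0.04 N m), stays where left.
- left_button_grip (a point): On the left button's axis (the slope's normal), 20 mm above the sloping face, 90 mm left of the panel's centre; own z along the outward normal, y along the button, turning with it. The button: round-ended plate 60 x 18 mm pivoted at its centre, 1.5 to 8 mm above the face, with a thumb ridge along it 46 mm long, 10 mm thick, rising to 28 mm above the face.
- right_button (a joint): Same for the turn button right (-y) of the panel.
- right_button_grip (a point): Same for the right button, 90 mm right of the panel's centre.
- lever (a joint): Angle of the damper lever inside the box, rad, about an axis up the slope, 58 mm below the sloping face. Negative: leaning right (-y, the start, -0.5 to -0.38), positive: leaning left (+y); stops at +-0.5. Light friction (0.03 N m), stays where left.
- lever_knob (a point): Centre of the lever's knob, 36 mm from its pivot, midway up the opening; own z along the lever, x up the slope, y across. Ball knob, 18 mm in diameter, about 26 mm below the sloping face when leaning over, 22 mm when square to it. The clear opening is 124 mm across (y) by 84 mm along the slope; floor 58 mm below the face.
- mat: Black rubber mat fixed on the bench, 150 mm (own x) x 180 mm (own y), 4 mm thick. Origin: centre of its underside.
- black_tape: Roll of black tape lying flat, 59 mm across, 19 mm high, a bystander. Origin: centre of its underside.
- wood_wedge: Wooden wedge, 32 x 90 x 22 mm, a bystander. Origin: centre of its underside.

How it is judged (in metres and radians):
On the way, in this order (a step that is already met when the one before it is completed fails the run):
1. both turn buttons are turned clear while the panel still sits in its frame ((value of joint left_button above 1.15 rad or value of joint left_button below -1.15 rad) and (value of joint right_button above 1.15 rad or value of joint right_button below -1.15 rad) and distance between panel and panel_seat below 0.015 m), for 0.2 s.
2. the panel is lifted out of its frame (distance between panel and panel_seat above 0.05 m), for 0.1 s.
3. the panel lies flat, handle up, on the middle of the mat, let go (horizontal distance between panel and mat below 0.04 m and angle between panel's own z axis and vertical below 0.1 rad and height (world z) of panel below 0.012 m and linear speed of panel below 0.03 m/s and contact force between panel and the fingers below 0.1 N), for 0.2 s.
4. the lever is thrown well over to the left (value of joint lever above 0.25 rad), for 0.2 s.
At the end, for the whole second after the job is handed in: The panel lies flat, handle up and at rest on the mat, its centre within 40 mm of the mat's centre; both turn buttons stand more than 1.1 rad from their locking direction; the lever leans left by more than 0.25 rad (of the 0.5 to its stop) (all of step 3 and (value of joint left_button above 1.1 rad or value of joint left_button below -1.1 rad) and (value of joint right_button above 1.1 rad or value of joint right_button below -1.1 rad) and value of joint lever above 0.25 rad); the robot touches nothing.
It fails at once if a bystander (roll of tape, wedge) is moved more than 30 mm (distance of any of black_tape, wood_wedge from where it was at the start of the episode above 0.03 m).
It also fails if it takes over 72 s, if anything falls off the work surface, if the arm or the gripper's body presses on something with over 40 N, if the wrist force passes 120 N, or if a joint passes its speed limit or range.

## Working session

There is one attempt and no reset: what is moved stays moved. The work goes in short steps, Python scripts to look and compute and a tool call to move; the robot and the scene stay as the last step left them, time stands still between calls to the robot, and variables do not carry over. Pictures are saved under pics/ and viewed, about 8 in all and at most 12, crops included, and the job is handed in when it is done.

Besides the shell and the picture viewer there is one more tool, called after "Call:" in YAML: its name, and indented under it one key for each argument. carry_out: Moves the arm, as the interface text tells. Its arguments: {"type":"object","properties":{"commands":{"type":"array","items":{"type":"number"}},"force":{"type":"number"}},"required":["commands"]}

```bash
mkdir -p pics; ls; python3 - <<'E'
from rig import *
import cv2,numpy as np
s=observe();print(s)
for n in("top","side"):
    g=get_image(n);cv2.imwrite(f"pics/{n}0.png",g["pixels"][:,:,::-1]);print(n,g["camera_matrix"],g["world_from_camera"])
E
```

```text
pics
{'time': 0.0, 'qpos': array([-7.02315945e+01,  6.67474146e+00,  8.26363871e+01,  3.02290098e-03,
        9.07565329e+01, -2.16607831e+00]), 'joint_vel': array([ 0.06255834, -0.00033496, -0.0446762 ,  0.01563022,  0.00994634,
       -0.03021318]), 'joint_torque': array([ 7.86258806e-04, -7.31985641e+01, -6.32482195e+01, -1.40467264e-05,
        6.21615996e-03, -2.08011272e-05]), 'eef_pos': array([ 0.2521062 , -0.62603654,  0.30314792]), 'ee_rot': array([[-3.49761954e-04,  3.73546551e-01, -9.27611369e-01],
       [ 1.12916337e-03, -9.27610687e-01, -3.73546702e-01],
       [-9.99999301e-01, -1.17807721e-03, -9.73521572e-05]]), 'ft_force': array([ 0.94070931, -0.10447042,  0.45223632]), 'wrist_torque': array([-0.01782987, -0.02054945,  0.05525157]), 'grip_width': 1.0019832708282441}
top [[397.68867087   0.         317.06193443]
 [  0.         397.68867087 199.92137633]
 [  0.           0.           1.        ]] [[ 0.02346341  0.9911918  -0.13033911  0.38511429]
 [-0.99887409  0.02862036  0.03783421 -0.18193091]
 [ 0.04123131  0.12930464  0.99074734  0.99101794]
 [ 0.          0.          0.          1.        ]]
side [[444.50508184   0.         318.74899446]
 [  0.         444.50508184 201.35670135]
 [  0.           0.           1.        ]] [[-0.98740015  0.08005343 -0.13650051  0.39890634]
 [-0.15678835 -0.61162514  0.77545606  0.49907237]
 [-0.02140923  0.78708712  0.6164702   0.65885466]
 [ 0.          0.          0.          1.        ]]
```

View pics/top0.png

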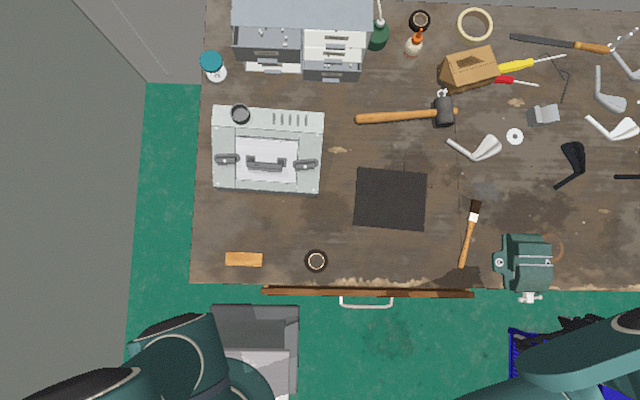

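View pics/side0.png

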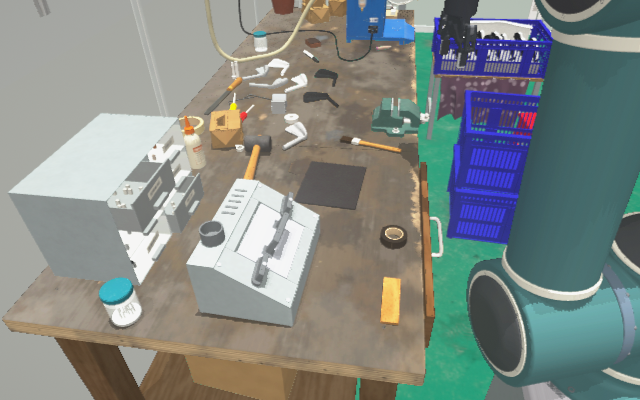

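Top: extractor at about (267,150), with buttons at (227,158) and (306,165) and the handle at (266,163). The mat is at (390,198), the wedge at (244,259), the tape at (316,260). Side: the same parts, with the handle at about (275,235). I'll enlarge both.

```bash
cat >h.py <<'E'
import numpy as np,cv2
from rig import *
from scipy.spatial.transform import Rotation as R
def ray(g,uv):
    K=g["camera_matrix"];T=g["world_from_camera"]
    p=np.linalg.inv(K)@[uv[0],uv[1],1]
    d=T[:3,:3]@[p[0],-p[1],-p[2]];return T[:3,3],d/np.linalg.norm(d)
def plane(g,uv,z):
    o,d=ray(g,uv);return o+d*(z-o[2])/d[2]
def tri(g1,u1,g2,u2):
    o,d=ray(g1,u1);p,e=ray(g2,u2)
    t=np.linalg.lstsq(np.c_[d,-e],p-o,rcond=None)[0]
    a=o+t[0]*d;b=p+t[1]*e;return (a+b)/2,np.linalg.norm(a-b)
def proj(g,X):
    T=np.linalg.inv(g["world_from_camera"]);c=T[:3,:3]@X+T[:3,3]
    p=g["camera_matrix"]@[c[0],-c[1],-c[2]];return p[:2]/p[2]
E
python3 - <<'E'
from h import *
t=get_image("top");s=get_image("side")
a=cv2.resize(t["pixels"][95:205,200:340,::-1],None,fx=4,fy=4,interpolation=cv2.INTER_CUBIC)
b=cv2.resize(s["pixels"][175:325,185:325,::-1],None,fx=4,fy=4,interpolation=cv2.INTER_CUBIC)
cv2.imwrite("pics/a.png",a);cv2.imwrite("pics/b.png",b)
m=(t["pixels"].max(2)<62).astype(np.uint8);m[:,:345]=0;m[:,435:]=0;m[:160]=0;m[240:]=0
m=cv2.morphologyEx(m,cv2.MORPH_OPEN,np.ones((5,5)))
c=max(cv2.findContours(m,0,2)[0],key=cv2.contourArea);r=cv2.minAreaRect(c);print(r)
P=np.array([plane(t,q,.004) for q in cv2.boxPoints(r)]);print(P,P.mean(0),np.linalg.norm(np.diff(P,axis=0),axis=1))
E
```

```text
Traceback (most recent call last):
ValueError: max() iterable argument is empty
```

View pics/a.png

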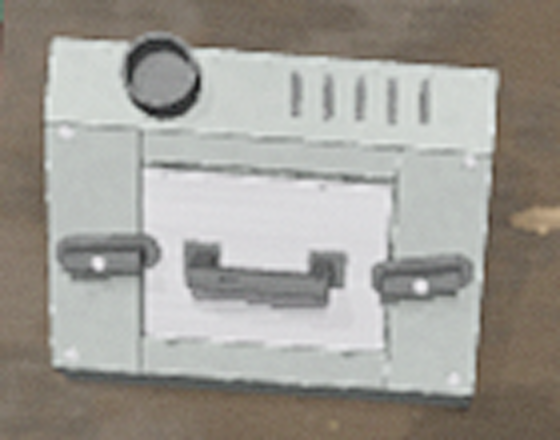

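View pics/b.png

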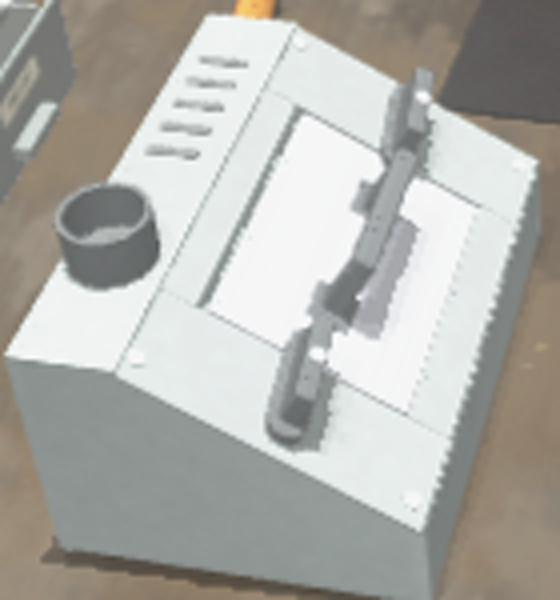

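```bash
python3 - <<'E'
from h import *
t=get_image("top");s=get_image("side")
A=lambda U:((U[0]+.5)/4-.5+200,(U[1]+.5)/4-.5+95)
B=lambda U:((U[0]+.5)/4-.5+185,(U[1]+.5)/4-.5+175)
P={}
for n,a,b in[("LT",(66,132),(137,358)),("RT",(470,162),(300,42)),("LB",(71,355),(412,498)),("RB",(453,379),(520,160)),("lb",(97,263),(319,354)),("rb",(420,287),(423,98))]:
    X,e=tri(t,A(a),s,B(b));P[n]=X;print(n,X.round(4),round(e,4))
c=(P["LT"]+P["RT"]+P["LB"]+P["RB"])/4
y=P["LT"]+P["LB"]-P["RT"]-P["RB"];u=P["LT"]+P["RT"]-P["LB"]-P["RB"]
print("c",c,"w",np.linalg.norm(y)/2,"h",np.linalg.norm(u)/2,"yaw",np.degrees(np.arctan2(-y[0],y[1])),"slope",np.degrees(np.arcsin(u[2]/np.linalg.norm(u))))
d=P["lb"]-P["rb"];print("btn dist",np.linalg.norm(d),"yaw",np.degrees(np.arctan2(-d[0],d[1])))
m=(P["lb"]+P["rb"])/2;n=np.cross(u,y);n/=np.linalg.norm(n);print("n",n,"mid-28n",m-.028*n)
px=t["pixels"].astype(int);print(px[198,390],px[180:220:10,345:440:10].sum(2))
E
```

```text
LT [0.6559 0.0143 0.1229] 0.0007
RT [ 0.6464 -0.2117  0.1237] 0.0005
LB [0.5414 0.0185 0.0576] 0.0019
RB [ 0.5325 -0.2069  0.0612] 0.0004
lb [ 0.5836 -0.0054  0.1153] 0.0007
rb [ 0.5763 -0.1856  0.1143] 0.0014
c [ 0.59405181 -0.09645588  0.09134965] w 0.22592336707361982 h 0.1309208273410414 yaw -2.330214791993404 slope 29.21985051736365
btn dist 0.18039231189706265 yaw -2.289314897160184
n [-0.48740069  0.0283695   0.87271745] mid-28n [ 0.59359451 -0.096282    0.09037245]
[63 57 58] [[315 296 206 193 196 182 183 185 182 314]
 [301 283 183 193 207 184 192 199 198 323]
 [303 165 198 191 196 193 225 193 233 325]
 [265 194 201 181 206 207 201 191 267 321]]
```

```bash
cat >>h.py <<'E'
yw=np.radians(-2.3)
X=np.array([np.cos(yw),np.sin(yw),0]);Y=np.array([-np.sin(yw),np.cos(yw),0]);Z=np.array([0,0,1.])
U=X*np.cos(np.pi/6)+Z*.5;N=-.5*X+Z*np.cos(np.pi/6)
C=np.array([.594,-.0963,.0903])          # centre of the sloping face
T0=np.c_[-N,U,-Y]                         # tool square to the face, jaws along the slope
def plan(p,Rt,nr,nt):
    s=observe();Rc=s["ee_rot"];w=R.from_matrix(Rc.T@Rt).as_rotvec(degrees=True);d=Rt.T@(p-s["eef_pos"])
    print("turn",w.round(2),"->",nr,"x",(w/60/nr).round(4)," shift mm (target axes)",(1e3*d).round(1),"->",nt,"x",(d/.3/nt).round(4),"target",np.round(p,3))
E
python3 - <<'E'
from h import *
t=get_image("top")
m=(t["pixels"].astype(int).sum(2)<248).astype(np.uint8);m[:,:340]=0;m[:,440:]=0;m[:155]=0;m[245:]=0
m=cv2.morphologyEx(m,cv2.MORPH_OPEN,np.ones((5,5)))
c=max(cv2.findContours(m,0,2)[0],key=cv2.contourArea);r=cv2.minAreaRect(c)
P=np.array([plane(t,q,.004) for q in cv2.boxPoints(r)]);print(r,P.round(3),P.mean(0),np.linalg.norm(np.diff(P,axis=0),axis=1))
# button directions: dark pixels near each
g=t["pixels"].astype(int).sum(2)
for n,x0,x1 in(("L",213,241),("R",292,320)):
    v,u=np.nonzero(g[148:172,x0:x1]<400);v+=148;u+=x0
    Q=np.array([plane(t,q,.10) for q in np.c_[u,v]])[:,:2];ev,V=np.linalg.eigh(np.cov(Q.T));d=V[:,1]*np.sign(V[1,1])
    dY=d@Y[:2];dX=d@X[:2]/np.cos(np.pi/6);print(n,len(u),"angle rad ~",np.arctan2(-dX,dY))
rb=C-.09*Y
plan(rb+N*.15,T0,11,14)
E
```

```text
((390.0985107421875, 198.6172637939453), (71.25285339355469, 59.51454162597656), 4.969740867614746) [[ 0.454 -0.308  0.004]
 [ 0.605 -0.32   0.004]
 [ 0.595 -0.502  0.004]
 [ 0.443 -0.487  0.004]] [ 0.52436102 -0.40439016  0.004     ] [0.15164898 0.18288473 0.15258327]
L 173 angle rad ~ 0.08325653274403232
R 163 angle rad ~ 0.18476743821014507
turn [-64.2   17.19  26.62] -> 11 x [-0.0973  0.026   0.0403]  shift mm (target axes) [ 195.   170.7 -453.1] -> 14 x [ 0.0464  0.0407 -0.1079] target [ 0.515 -0.183  0.22 ]
```

Call:
carry_out:
  commands: [0, 0, 0, -0.0973, 0.026, 0.0403, 0, 0, 0, 0, -0.0973, 0.026, 0.0403, 0, 0, 0, 0, -0.0973, 0.026, 0.0403, 0, 0, 0, 0, -0.0973, 0.026, 0.0403, 0, 0, 0, 0, -0.0973, 0.026, 0.0403, 0, 0, 0, 0, -0.0973, 0.026, 0.0403, 0, 0, 0, 0, -0.0973, 0.026, 0.0403, 0, 0, 0, 0, -0.0973, 0.026, 0.0403, 0, 0, 0, 0, -0.0973, 0.026, 0.0403, 0, 0, 0, 0, -0.0973, 0.026, 0.0403, 0, 0, 0, 0, -0.0973, 0.026, 0.0403, 0, 0, 0, 0, 0, 0, 0, 0]
  force: 40

```text
time: 1.35
eef_pos: [0.2515, -0.6263, 0.3032]
ee_rot: [[0.501, 0.865, -0.035], [-0.019, -0.03, -0.999], [-0.865, 0.501, 0.001]]
ft_force: [0.2, -1.3, -0.2]
grip_width: 0.505
```

Call:
carry_out:
  commands: [0.0464, 0.0407, -0.1079, 0, 0, 0, 0, 0.0464, 0.0407, -0.1079, 0, 0, 0, 0, 0.0464, 0.0407, -0.1079, 0, 0, 0, 0, 0.0464, 0.0407, -0.1079, 0, 0, 0, 0, 0.0464, 0.0407, -0.1079, 0, 0, 0, 0, 0.0464, 0.0407, -0.1079, 0, 0, 0, 0, 0.0464, 0.0407, -0.1079, 0, 0, 0, 0, 0.0464, 0.0407, -0.1079, 0, 0, 0, 0, 0.0464, 0.0407, -0.1079, 0, 0, 0, 0, 0.0464, 0.0407, -0.1079, 0, 0, 0, 0, 0.0464, 0.0407, -0.1079, 0, 0, 0, 0, 0.0464, 0.0407, -0.1079, 0, 0, 0, 0, 0.0464, 0.0407, -0.1079, 0, 0, 0, 0, 0.0464, 0.0407, -0.1079, 0, 0, 0, 0, 0, 0, 0, 0, 0, 0, 0, 0, 0, 0, 0, 0, 0, 0]

```text
time: 2.68
eef_pos: [0.516, -0.1812, 0.2201]
ee_rot: [[0.499, 0.866, -0.039], [-0.02, -0.034, -0.999], [-0.866, 0.499, 0.0]]
ft_force: [-0.0, -0.9, -0.2]
grip_width: 0.496
```

```bash
python3 - <<'E'
from h import *
s=observe();print(s["qpos"].round(1),s["grip_width"])
rb=C-.09*Y
plan(rb+N*.15,T0,1,1)
# tool turned about face normal by button angle +0.18 (ccw about N = -x tool)
plan(rb+N*.084,T0@R.from_rotvec([-.18,0,0]).as_matrix(),2,4)
t=get_image("top")
for n in("top","side"):
    g=get_image(n);u=proj(g,rb+N*.02).astype(int);a=g["pixels"][max(0,u[1]-65):u[1]+65,u[0]-70:u[0]+70,::-1]
    cv2.imwrite(f"pics/c_{n}.png",a)
A=[cv2.resize(cv2.imread(f"pics/c_{n}.png"),(400,370),interpolation=cv2.INTER_CUBIC) for n in("top","side")]
cv2.imwrite("pics/c.png",np.hstack(A))
E
```

```text
[-26.8 -20.5 117.8  14.5  55.9 -29.8] 0.4955114749063454
turn [ 0.06 -0.03  0.05] -> 1 x [ 0.001  -0.0004  0.0008]  shift mm (target axes) [-0.3 -0.4  2. ] -> 1 x [-0.0011 -0.0014  0.0067] target [ 0.515 -0.183  0.22 ]
turn [-10.25  -0.03   0.05] -> 2 x [-0.0854 -0.0003  0.0004]  shift mm (target axes) [65.7 -0.8  1.9] -> 4 x [ 0.0547 -0.0006  0.0016] target [ 0.548 -0.185  0.163]
```

View pics/c.png

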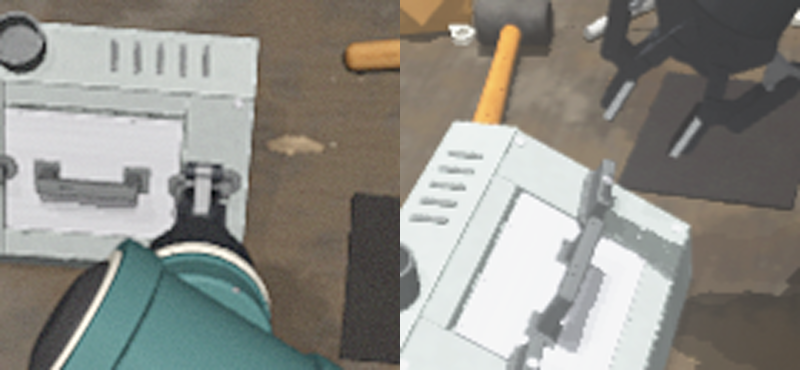

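The right-hand button lies between the half-open fingers: (203,185) in the top half, and the fingers stand at (630,130) in the side half. Next I align, descend and close.

Call:
carry_out:
  commands: [0, 0, 0, -0.0854, 0, 0, 0, 0, 0, 0, -0.0854, 0, 0, 0, 0.0547, -0.0006, 0.0016, 0, 0, 0, 0, 0.0547, -0.0006, 0.0016, 0, 0, 0, 0, 0.0547, -0.0006, 0.0016, 0, 0, 0, 0, 0.0547, -0.0006, 0.0016, 0, 0, 0, 0, 0, 0, 0, 0, 0, 0, 1, 0, 0, 0, 0, 0, 0, 1, 0, 0, 0, 0, 0, 0, 1, 0, 0, 0, 0, 0, 0, 1, 0, 0, 0, 0, 0, 0, 1, 0, 0, 0, 0, 0, 0, 1]
  force: 40

```text
time: 3.83
eef_pos: [0.5481, -0.1872, 0.1647]
ee_rot: [[0.502, 0.858, 0.113], [-0.022, 0.143, -0.989], [-0.865, 0.494, 0.091]]
ft_force: [16.4, -2.4, -10.2]
grip_width: 0.103
```

Call:
carry_out:
  commands: [0, 0, 0, -0.111, 0, 0, 1, 0, 0, 0, -0.111, 0, 0, 1, 0, 0, 0, -0.111, 0, 0, 1, 0, 0, 0, -0.111, 0, 0, 1, 0, 0, 0, -0.111, 0, 0, 1, 0, 0, 0, -0.111, 0, 0, 1, 0, 0, 0, -0.111, 0, 0, 1, 0, 0, 0, -0.111, 0, 0, 1, 0, 0, 0, -0.111, 0, 0, 1, 0, 0, 0, -0.111, 0, 0, 1, 0, 0, 0, -0.111, 0, 0, 1, 0, 0, 0, 0, 0, 0, 1, 0, 0, 0, 0, 0, 0, 1]

```text
time: 4.92
eef_pos: [0.5502, -0.1848, 0.1662]
ee_rot: [[0.507, 0.136, 0.851], [-0.018, 0.989, -0.148], [-0.862, 0.06, 0.504]]
ft_force: [49.8, 25.4, -13.1]
grip_width: 0.102
```

Call:
carry_out:
  commands: [0, 0, 0, 0, 0, 0, 0, 0, 0, 0, 0, 0, 0, 0, 0, 0, 0, 0, 0, 0, 0, 0, 0, 0, 0, 0, 0, 0, -0.06, 0, 0, 0, 0, 0, 0, -0.06, 0, 0, 0, 0, 0, 0, -0.06, 0, 0, 0, 0, 0, 0, -0.06, 0, 0, 0, 0, 0, 0, 0, 0, 0, 0, 0, 0, 0]

```text
time: 5.67
eef_pos: [0.5114, -0.1857, 0.2295]
ee_rot: [[0.503, 0.138, 0.853], [-0.023, 0.989, -0.147], [-0.864, 0.054, 0.5]]
ft_force: [0.0, -0.1, 0.8]
grip_width: 0.497
```

```bash
python3 - <<'E'
from h import *
s=observe();print(s["qpos"].round(1),s["eef_pos"].round(3),s["ee_rot"].round(2))
rb=C-.09*Y;lb=C+.09*Y
plan(lb+N*.15,T0@R.from_rotvec([-.08,0,0]).as_matrix(),12,6)
A=[]
for n in("top","side"):
    g=get_image(n);u=proj(g,rb+N*.02).astype(int);A.append(cv2.resize(g["pixels"][max(0,u[1]-65):u[1]+65,u[0]-70:u[0]+70,::-1],(400,370),interpolation=cv2.INTER_CUBIC))
cv2.imwrite("pics/d.png",np.hstack(A))
E
```

```text
[ -27.5  -21.4  117.6   14.7   56.8 -113.8] [ 0.511 -0.186  0.229] [[ 0.5   0.14  0.85]
 [-0.02  0.99 -0.15]
 [-0.86  0.05  0.5 ]]
turn [ 7.896e+01  2.900e-01 -6.000e-02] -> 12 x [ 1.097e-01  4.000e-04 -1.000e-04]  shift mm (target axes) [  10.    13.4 -182.2] -> 6 x [ 0.0056  0.0074 -0.1012] target [ 0.523 -0.003  0.22 ]
```

View pics/d.png

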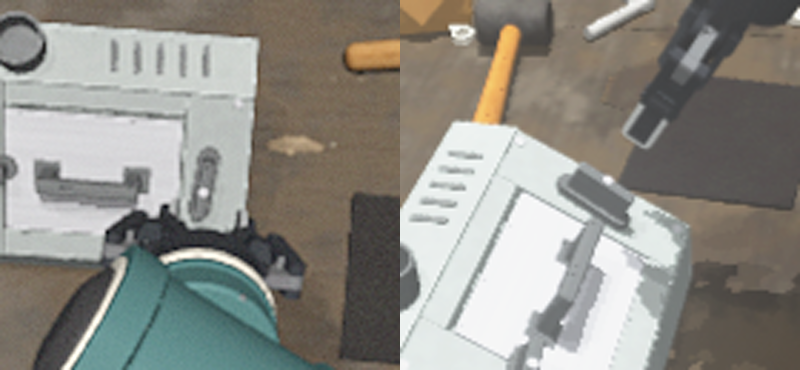

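The right button at (205,185) now stands along the slope. On to the left one.

Call:
carry_out:
  commands: [0, 0, 0, 0.1097, 0, 0, 0, 0, 0, 0, 0.1097, 0, 0, 0, 0, 0, 0, 0.1097, 0, 0, 0, 0, 0, 0, 0.1097, 0, 0, 0, 0, 0, 0, 0.1097, 0, 0, 0, 0, 0, 0, 0.1097, 0, 0, 0, 0, 0, 0, 0.1097, 0, 0, 0, 0, 0, 0, 0.1097, 0, 0, 0, 0, 0, 0, 0.1097, 0, 0, 0, 0, 0, 0, 0.1097, 0, 0, 0, 0, 0, 0, 0.1097, 0, 0, 0, 0, 0, 0, 0.1097, 0, 0, 0, 0, 0, 0, 0, 0, 0, 0, 0, 0, 0, 0, 0, 0, 0]

```text
time: 6.93
eef_pos: [0.5119, -0.185, 0.2245]
ee_rot: [[0.498, 0.867, 0.032], [-0.02, 0.048, -0.999], [-0.867, 0.497, 0.041]]
ft_force: [-0.4, -0.2, 0.5]
grip_width: 0.5
```

Call:
carry_out:
  commands: [0.0056, 0.0074, -0.1012, 0, 0, 0, 0, 0.0056, 0.0074, -0.1012, 0, 0, 0, 0, 0.0056, 0.0074, -0.1012, 0, 0, 0, 0, 0.0056, 0.0074, -0.1012, 0, 0, 0, 0, 0.0056, 0.0074, -0.1012, 0, 0, 0, 0, 0.0056, 0.0074, -0.1012, 0, 0, 0, 0, 0, 0, 0, 0, 0, 0, 0, 0, 0, 0, 0, 0, 0, 0, 0, 0, 0, 0, 0, 0, 0]

```text
time: 7.68
eef_pos: [0.5232, -0.0028, 0.2159]
ee_rot: [[0.499, 0.866, 0.031], [-0.02, 0.048, -0.999], [-0.866, 0.497, 0.041]]
ft_force: [0.1, 0.0, 0.2]
grip_width: 0.498
```

```bash
python3 - <<'E'
from h import *
lb=C+.09*Y
plan(lb+N*.086,T0@R.from_rotvec([-.08,0,0]).as_matrix(),1,4)
E
```

```text
turn [0.15 0.01 0.05] -> 1 x [0.0025 0.0001 0.0009]  shift mm (target axes) [60.   1.7  0.7] -> 4 x [0.05   0.0014 0.0006] target [ 0.555 -0.005  0.165]
```

Call:
carry_out:
  commands: [0.05, 0.0014, 0.0006, 0, 0, 0, 0, 0.05, 0.0014, 0.0006, 0, 0, 0, 0, 0.05, 0.0014, 0.0006, 0, 0, 0, 0, 0.05, 0.0014, 0.0006, 0, 0, 0, 0, 0, 0, 0, 0, 0, 0, 0, 0, 0, 0, 0, 0, 0, 1, 0, 0, 0, 0, 0, 0, 1, 0, 0, 0, 0, 0, 0, 1, 0, 0, 0, 0, 0, 0, 1, 0, 0, 0, 0, 0, 0, 1, 0, 0, 0, 0, 0, 0, 1]
  force: 30

```text
time: 8.6
eef_pos: [0.5545, -0.005, 0.1661]
ee_rot: [[0.5, 0.866, 0.028], [-0.021, 0.045, -0.999], [-0.866, 0.499, 0.041]]
ft_force: [-4.4, -4.7, 2.3]
grip_width: 0.107
```

```bash
python3 - <<'E'
from h import *
s=observe();print((s["ee_rot"].T@s["ft_force"]).round(1),s["wrist_torque"].round(2))
plan(C+.09*Y+N*.086,T0@R.from_rotvec([-.08,0,0]).as_matrix(),1,4)
E
```

```text
[-4.1 -2.9  4.6] [-0.63  0.6  -0.35]
turn [-0.    0.07 -0.03] -> 1 x [-0.0001  0.0011 -0.0005]  shift mm (target axes) [ 1.2 -0.5 -0.4] -> 4 x [ 0.001  -0.0004 -0.0003] target [ 0.555 -0.005  0.165]
```

Well centred, with low force. Turn it 78°.

Call:
carry_out:
  commands: [0, 0, 0, -0.109, 0, 0, 1, 0, 0, 0, -0.109, 0, 0, 1, 0, 0, 0, -0.109, 0, 0, 1, 0, 0, 0, -0.109, 0, 0, 1, 0, 0, 0, -0.109, 0, 0, 1, 0, 0, 0, -0.109, 0, 0, 1, 0, 0, 0, -0.109, 0, 0, 1, 0, 0, 0, -0.109, 0, 0, 1, 0, 0, 0, -0.109, 0, 0, 1, 0, 0, 0, -0.109, 0, 0, 1, 0, 0, 0, -0.109, 0, 0, 1, 0, 0, 0, -0.109, 0, 0, 1, 0, 0, 0, 0, 0, 0, 1, 0, 0, 0, 0, 0, 0, 1]

```text
time: 9.77
eef_pos: [0.5554, -0.004, 0.1668]
ee_rot: [[0.503, 0.143, 0.852], [-0.019, 0.988, -0.155], [-0.864, 0.062, 0.5]]
ft_force: [14.8, 7.3, -4.8]
grip_width: 0.105
```

Call:
carry_out:
  commands: [0, 0, 0, 0, 0, 0, 0, 0, 0, 0, 0, 0, 0, 0, 0, 0, 0, 0, 0, 0, 0, 0, 0, 0, 0, 0, 0, 0, -0.06, 0, 0, 0, 0, 0, 0, -0.06, 0, 0, 0, 0, 0, 0, -0.06, 0, 0, 0, 0, 0, 0, -0.06, 0, 0, 0, 0, 0, 0, 0, 0, 0, 0, 0, 0, 0]

```text
time: 10.52
eef_pos: [0.5185, -0.0032, 0.2311]
ee_rot: [[0.503, 0.145, 0.852], [-0.021, 0.988, -0.156], [-0.864, 0.061, 0.5]]
ft_force: [-0.0, 0.1, 1.8]
grip_width: 0.5
```

```bash
python3 - <<'E'
from h import *
plan(C+N*.15,T0,12,4)
A=[]
for n in("top","side"):
    g=get_image(n);u=proj(g,C+N*.02).astype(int);A.append(cv2.resize(g["pixels"][u[1]-70:u[1]+70,u[0]-75:u[0]+75,::-1],(400,370),interpolation=cv2.INTER_CUBIC))
cv2.imwrite("pics/e.png",np.hstack(A))
E
```

```text
turn [83.04  0.2  -0.17] -> 12 x [ 0.1153  0.0003 -0.0002]  shift mm (target axes) [11.5 -1.8 90. ] -> 4 x [ 0.0096 -0.0015  0.075 ] target [ 0.519 -0.093  0.22 ]
```

View pics/e.png

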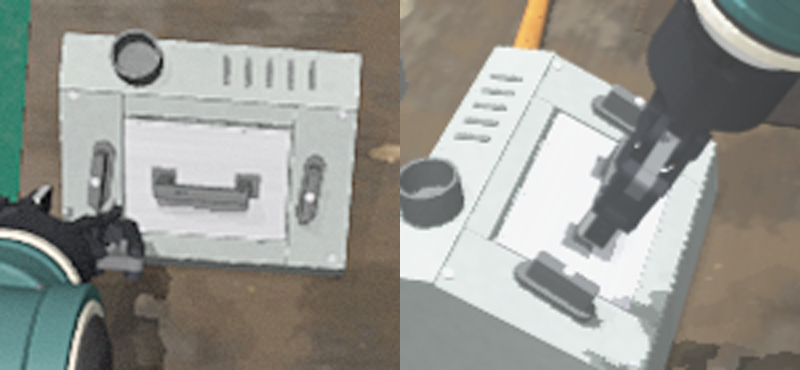

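Both buttons, at (100,178) and (312,188), now stand along the slope, clear of the panel. On to the handle.

Call:
carry_out:
  commands: [0, 0, 0, 0.1065, 0, 0, 0, 0, 0, 0, 0.1065, 0, 0, 0, 0, 0, 0, 0.1065, 0, 0, 0, 0, 0, 0, 0.1065, 0, 0, 0, 0, 0, 0, 0.1065, 0, 0, 0, 0, 0, 0, 0.1065, 0, 0, 0, 0, 0, 0, 0.1065, 0, 0, 0, 0, 0, 0, 0.1065, 0, 0, 0, 0, 0, 0, 0.1065, 0, 0, 0, 0, 0, 0, 0.1065, 0, 0, 0, 0, 0, 0, 0.1065, 0, 0, 0, 0, 0, 0, 0.1065, 0, 0, 0, 0, 0, 0, 0.1065, 0, 0, 0, 0.0096, -0.0015, 0.075, 0, 0, 0, 0, 0.0096, -0.0015, 0.075, 0, 0, 0, 0, 0.0096, -0.0015, 0.075, 0, 0, 0, 0, 0.0096, -0.0015, 0.075, 0, 0, 0, 0, 0, 0, 0, 0, 0, 0, 0, 0, 0, 0, 0, 0, 0, 0]

```text
time: 12.2
eef_pos: [0.5191, -0.0942, 0.2149]
ee_rot: [[0.497, 0.867, -0.043], [-0.021, -0.038, -0.999], [-0.867, 0.498, -0.001]]
ft_force: [-0.7, 0.5, 0.1]
grip_width: 0.5
```

```bash
python3 - <<'E'
from h import *
plan(C+N*.087,T0,1,4)
E
```

```text
turn [-0.16  0.05  0.16] -> 1 x [-0.0027  0.0009  0.0027]  shift mm (target axes) [58.3  2.6 -0.9] -> 4 x [ 0.0486  0.0022 -0.0007] target [ 0.551 -0.095  0.166]
```

Call:
carry_out:
  commands: [0.0486, 0.0022, 0, 0, 0, 0, 0, 0.0486, 0.0022, 0, 0, 0, 0, 0, 0.0486, 0.0022, 0, 0, 0, 0, 0, 0.0486, 0.0022, 0, 0, 0, 0, 0, 0, 0, 0, 0, 0, 0, 0, 0, 0, 0, 0, 0, 0, 1, 0, 0, 0, 0, 0, 0, 1, 0, 0, 0, 0, 0, 0, 1, 0, 0, 0, 0, 0, 0, 1, 0, 0, 0, 0, 0, 0, 1, 0, 0, 0, 0, 0, 0, 1, 0, 0, 0, 0, 0, 0, 1]
  force: 60

```text
time: 13.2
eef_pos: [0.5505, -0.0943, 0.1682]
ee_rot: [[0.5, 0.865, -0.041], [-0.02, -0.035, -0.999], [-0.866, 0.5, -0.0]]
ft_force: [-6.2, 4.5, 5.5]
grip_width: 0.127
```

```bash
python3 - <<'E'
from h import *
s=observe();print((s["ee_rot"].T@s["ft_force"]).round(1),s["wrist_torque"].round(2))
plan(C+N*.087,T0,1,4)
E
```

```text
[-7.9 -2.8 -4.3] [0.48 0.76 0.3 ]
turn [-0.03  0.01 -0.02] -> 1 x [-0.0006  0.0001 -0.0003]  shift mm (target axes) [ 2.2 -1.2  0.2] -> 4 x [ 0.0018 -0.001   0.0002] target [ 0.551 -0.095  0.166]
```

Call:
carry_out:
  commands: [-0.02, 0, 0, 0, 0, 0, 1, -0.02, 0, 0, 0, 0, 0, 1, -0.02, 0, 0, 0, 0, 0, 1, -0.03, 0, 0, 0, 0, 0, 1, -0.03, 0, 0, 0, 0, 0, 1, -0.04, 0, 0, 0, 0, 0, 1, -0.04, 0, 0, 0, 0, 0, 1, -0.05, 0, 0, 0, 0, 0, 1, -0.05, 0, 0, 0, 0, 0, 1, 0, 0, 0, 0, 0, 0, 1, 0, 0, 0, 0, 0, 0, 1]

```text
time: 14.12
eef_pos: [0.5056, -0.0928, 0.2466]
ee_rot: [[0.501, 0.864, -0.041], [-0.021, -0.035, -0.999], [-0.865, 0.502, 0.001]]
ft_force: [0.1, -0.0, -3.1]
grip_width: 0.126
```

```bash
python3 - <<'E'
from h import *
M=np.array([.5244,-.4044,.004])
TD=np.c_[-Z,X,-Y]
p=observe()["eef_pos"]
# level the panel, rise, then over, bar held 54 mm ahead
plan(p,TD,6,1)
plan(M+Z*.25,TD,6,14)
E
```

```text
turn [ -0.05   0.05 -30.11] -> 6 x [-0.0001  0.0001 -0.0836]  shift mm (target axes) [0. 0. 0.] -> 1 x [0. 0. 0.] target [ 0.506 -0.093  0.247]
turn [ -0.05   0.05 -30.11] -> 6 x [-0.0001  0.0001 -0.0836]  shift mm (target axes) [ -7.4  31.3 310.6] -> 14 x [-0.0018  0.0075  0.074 ] target [ 0.524 -0.404  0.254]
```

Call:
carry_out:
  commands: [0, 0, 0, 0, 0, -0.0836, 1, 0, 0, 0, 0, 0, -0.0836, 1, 0, 0, 0, 0, 0, -0.0836, 1, 0, 0, 0, 0, 0, -0.0836, 1, 0, 0, 0, 0, 0, -0.0836, 1, 0, 0, 0, 0, 0, -0.0836, 1, 0, 0, 0, 0, 0, 0, 1]

```text
time: 14.7
eef_pos: [0.5065, -0.0926, 0.2439]
ee_rot: [[-0.008, 0.999, -0.041], [0.001, -0.04, -0.999], [-1.0, -0.008, -0.0]]
ft_force: [0.4, 0.8, -2.1]
grip_width: 0.125
```

Call:
carry_out:
  commands: [-0.0018, 0.0075, 0.074, 0, 0, 0, 1, -0.0018, 0.0075, 0.074, 0, 0, 0, 1, -0.0018, 0.0075, 0.074, 0, 0, 0, 1, -0.0018, 0.0075, 0.074, 0, 0, 0, 1, -0.0018, 0.0075, 0.074, 0, 0, 0, 1, -0.0018, 0.0075, 0.074, 0, 0, 0, 1, -0.0018, 0.0075, 0.074, 0, 0, 0, 1, -0.0018, 0.0075, 0.074, 0, 0, 0, 1, -0.0018, 0.0075, 0.074, 0, 0, 0, 1, -0.0018, 0.0075, 0.074, 0, 0, 0, 1, -0.0018, 0.0075, 0.074, 0, 0, 0, 1, -0.0018, 0.0075, 0.074, 0, 0, 0, 1, -0.0018, 0.0075, 0.074, 0, 0, 0, 1, -0.0018, 0.0075, 0.074, 0, 0, 0, 1, 0, 0, 0, 0, 0, 0, 1, 0, 0, 0, 0, 0, 0, 1]

```text
time: 16.03
eef_pos: [0.5242, -0.4053, 0.2518]
ee_rot: [[-0.001, 0.999, -0.042], [-0.0, -0.042, -0.999], [-1.0, -0.001, 0.0]]
ft_force: [-0.8, 0.9, -2.7]
grip_width: 0.132
```

```bash
python3 - <<'E'
from h import *
M=np.array([.5244,-.4044,.004])
TD=np.c_[-Z,X,-Y]
plan(M+Z*.105,TD,1,10)
A=[]
for n in("top","side"):
    g=get_image(n);u=proj(g,M+Z*.12).astype(int);print(u);A.append(cv2.resize(g["pixels"][max(0,u[1]-70):u[1]+70,u[0]-75:u[0]+75,::-1],(400,370),interpolation=cv2.INTER_CUBIC))
cv2.imwrite("pics/f.png",np.hstack(A))
E
```

```text
turn [-0.11  0.01  0.05] -> 1 x [-0.0018  0.0002  0.0008]  shift mm (target axes) [ 1.428e+02  1.000e-01 -9.000e-01] -> 10 x [ 0.0476  0.     -0.0003] target [ 0.524 -0.404  0.109]
[402 191]
[331 141]
```

View pics/f.png

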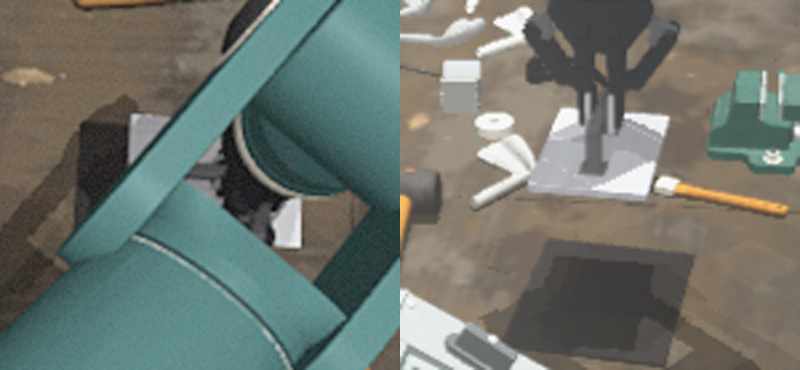

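The panel is held level above the mat (side half: panel at (600,150), mat at (605,300)). Lowering it.

Call:
carry_out:
  commands: [0.06, 0, 0, 0, 0, 0, 1, 0.06, 0, 0, 0, 0, 0, 1, 0.06, 0, 0, 0, 0, 0, 1, 0.06, 0, 0, 0, 0, 0, 1, 0.06, 0, 0, 0, 0, 0, 1, 0.06, 0, 0, 0, 0, 0, 1, 0.06, 0, 0, 0, 0, 0, 1, 0.03, 0, 0, 0, 0, 0, 1, 0.02, 0, 0, 0, 0, 0, 1, 0.01, 0, 0, 0, 0, 0, 1, 0, 0, 0, 0, 0, 0, 1, 0, 0, 0, 0, 0, 0, 1]

```text
time: 17.13
eef_pos: [0.5245, -0.4046, 0.1098]
ee_rot: [[-0.001, 0.999, -0.041], [-0.001, -0.041, -0.999], [-1.0, -0.001, 0.001]]
ft_force: [0.5, -0.1, -2.5]
grip_width: 0.124
```

Call:
carry_out:
  commands: [0.007, 0, 0, 0, 0, 0, 1, 0, 0, 0, 0, 0, 0, 1, 0, 0, 0, 0, 0, 0, 1]

```text
time: 17.38
eef_pos: [0.5242, -0.4045, 0.1071]
ee_rot: [[-0.002, 0.999, -0.041], [-0.0, -0.041, -0.999], [-1.0, -0.002, 0.0]]
ft_force: [-0.4, -0.5, -2.1]
grip_width: 0.126
```

Call:
carry_out:
  commands: [0.007, 0, 0, 0, 0, 0, 1, 0, 0, 0, 0, 0, 0, 1, 0, 0, 0, 0, 0, 0, 1]

```text
time: 17.63
eef_pos: [0.5241, -0.4045, 0.1045]
ee_rot: [[-0.002, 0.999, -0.041], [0.0, -0.041, -0.999], [-1.0, -0.002, -0.0]]
ft_force: [0.6, 0.4, -3.3]
grip_width: 0.128
```

Call:
carry_out:
  commands: [0.006, 0, 0, 0, 0, 0, 1, 0, 0, 0, 0, 0, 0, 1, 0, 0, 0, 0, 0, 0, 1]

```text
time: 17.88
eef_pos: [0.5241, -0.4044, 0.1027]
ee_rot: [[-0.002, 0.999, -0.041], [0.0, -0.041, -0.999], [-1.0, -0.002, -0.0]]
ft_force: [-0.8, -0.5, -2.9]
grip_width: 0.13
```

Call:
carry_out:
  commands: [0.005, 0, 0, 0, 0, 0, 1, 0, 0, 0, 0, 0, 0, 1, 0, 0, 0, 0, 0, 0, 1]

```text
time: 18.13
eef_pos: [0.5243, -0.4045, 0.1018]
ee_rot: [[-0.002, 0.999, -0.041], [-0.0, -0.041, -0.999], [-1.0, -0.002, 0.0]]
ft_force: [-1.7, 1.3, 4.1]
grip_width: 0.124
```

Contact with the mat. Release and rise.

Call:
carry_out:
  commands: [0, 0, 0, 0, 0, 0, 0.3, 0, 0, 0, 0, 0, 0, 0, 0, 0, 0, 0, 0, 0, 0, 0, 0, 0, 0, 0, 0, 0, 0, 0, 0, 0, 0, 0, 0, -0.03, 0, 0, 0, 0, 0, 0, -0.06, 0, 0, 0, 0, 0, 0, -0.08, 0, 0, 0, 0, 0, 0, -0.1, 0, 0, 0, 0, 0, 0, -0.1, 0, 0, 0, 0, 0, 0, -0.1, 0, 0, 0, 0, 0, 1, 0, 0, 0, 0, 0, 0, 1, 0, 0, 0, 0, 0, 0, 1]

```text
time: 19.22
eef_pos: [0.5248, -0.4048, 0.2451]
ee_rot: [[0.001, 0.999, -0.041], [-0.002, -0.041, -0.999], [-1.0, 0.001, 0.002]]
ft_force: [0.0, 0.4, -0.6]
grip_width: 0.081
```

```bash
python3 - <<'E'
from h import *
plan(C+N*.12-Y*.044,T0,6,14)
E
```

```text
turn [-0.    0.15 29.95] -> 6 x [-0.      0.0004  0.0832]  shift mm (target axes) [  42.4  -28.2 -267. ] -> 14 x [ 0.0101 -0.0067 -0.0636] target [ 0.532 -0.138  0.194]
```

Call:
carry_out:
  commands: [0, 0, 0, 0, 0, 0.0832, 1, 0, 0, 0, 0, 0, 0.0832, 1, 0, 0, 0, 0, 0, 0.0832, 1, 0, 0, 0, 0, 0, 0.0832, 1, 0, 0, 0, 0, 0, 0.0832, 1, 0, 0, 0, 0, 0, 0.0832, 1, 0.0142, -0.0094, -0.089, 0, 0, 0, 1, 0.0142, -0.0094, -0.089, 0, 0, 0, 1, 0.0142, -0.0094, -0.089, 0, 0, 0, 1, 0.0142, -0.0094, -0.089, 0, 0, 0, 1, 0.0142, -0.0094, -0.089, 0, 0, 0, 1, 0.0142, -0.0094, -0.089, 0, 0, 0, 1, 0.0142, -0.0094, -0.089, 0, 0, 0, 1, 0.0142, -0.0094, -0.089, 0, 0, 0, 1, 0.0142, -0.0094, -0.089, 0, 0, 0, 1, 0.0142, -0.0094, -0.089, 0, 0, 0, 1, 0, 0, 0, 0, 0, 0, 1, 0, 0, 0, 0, 0, 0, 1]

```text
time: 20.72
eef_pos: [0.5317, -0.1363, 0.1902]
ee_rot: [[0.496, 0.868, -0.039], [-0.019, -0.034, -0.999], [-0.868, 0.496, -0.0]]
ft_force: [0.5, -0.5, 0.1]
grip_width: 0.0
```

```bash
python3 - <<'E'
from h import *
print(observe()["grip_width"]);plan(C-N*.032+N*.073-Y*.044,T0,1,8)
A=[]
for n,P in(("top",C),("side",np.array([.56,-.25,.03]))):
    g=get_image(n);u=proj(g,P).astype(int);A.append(cv2.resize(g["pixels"][max(0,u[1]-80):u[1]+80,u[0]-86:u[0]+86,::-1],(400,370),interpolation=cv2.INTER_CUBIC))
cv2.imwrite("pics/g.png",np.hstack(A))
E
```

```text
8.15372298798835e-05
turn [ 0.07 -0.06  0.25] -> 1 x [ 0.0011 -0.001   0.0042]  shift mm (target axes) [75.8  2.5  1.6] -> 8 x [0.0316 0.0011 0.0007] target [ 0.572 -0.139  0.126]
```

View pics/g.png

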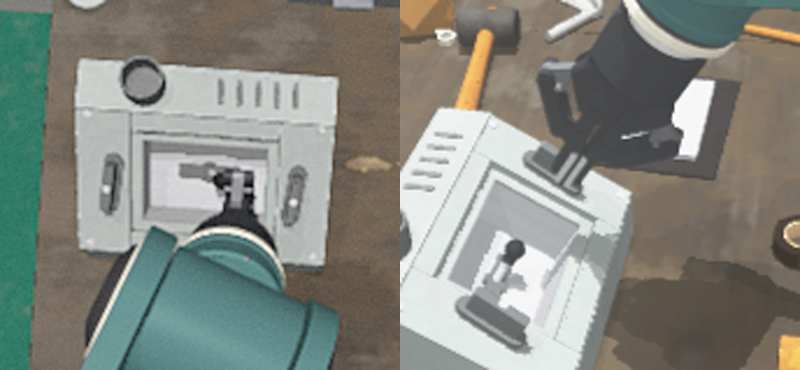

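The opening shows the knob at (215,180) in the top half, with the closed fingertips to its right at (238,185). The panel lies on the mat at (705,120) in the side half. Next I insert the fingers and sweep.

Call:
carry_out:
  commands: [0, 0.0088, 0.0056, 0, 0, 0, 1, 0.0316, 0, 0, 0, 0, 0, 1, 0.0316, 0, 0, 0, 0, 0, 1, 0.0316, 0, 0, 0, 0, 0, 1, 0.0316, 0, 0, 0, 0, 0, 1, 0.0316, 0, 0, 0, 0, 0, 1, 0.0316, 0, 0, 0, 0, 0, 1, 0.0316, 0, 0, 0, 0, 0, 1, 0.0316, 0, 0, 0, 0, 0, 1, 0, 0, 0, 0, 0, 0, 1, 0, 0, 0, 0, 0, 0, 1]

```text
time: 21.73
eef_pos: [0.572, -0.1408, 0.1262]
ee_rot: [[0.496, 0.867, -0.041], [-0.02, -0.035, -0.999], [-0.868, 0.496, -0.0]]
ft_force: [0.2, 0.9, -0.5]
grip_width: 0.0
```

Call:
carry_out:
  commands: [0, 0, -0.0158, 0, 0, 0, 1, 0, 0, -0.0158, 0, 0, 0, 1, 0, 0, -0.0158, 0, 0, 0, 1, 0, 0, -0.0158, 0, 0, 0, 1, 0, 0, -0.0158, 0, 0, 0, 1, 0, 0, -0.0158, 0, 0, 0, 1, 0, 0, -0.0158, 0, 0, 0, 1, 0, 0, -0.0158, 0, 0, 0, 1, 0, 0, 0, 0, 0, 0, 1, 0, 0, 0, 0, 0, 0, 1]

```text
time: 22.57
eef_pos: [0.5735, -0.1026, 0.1267]
ee_rot: [[0.497, 0.867, -0.04], [-0.02, -0.035, -0.999], [-0.868, 0.497, -0.0]]
ft_force: [0.3, 0.5, -0.6]
grip_width: 0.002
```

```bash
python3 - <<'E'
from h import *
s=observe();d=s["eef_pos"]-C;print("tip y",d@Y,"u",d@U,"depth",.073-d@N, "F y",s["ft_force"]@Y)
E
```

```text
tip y -0.007096079144454387 u 0.0007041211352644024 depth 0.031345618918935406 F y 0.5270211979463292
```

Call:
carry_out:
  commands: [0, 0, -0.01, 0, 0, 0, 1, 0, 0, 0, 0, 0, 0, 1, 0, 0, 0, 0, 0, 0, 1]

```text
time: 22.82
eef_pos: [0.5736, -0.0999, 0.1267]
ee_rot: [[0.497, 0.867, -0.041], [-0.02, -0.035, -0.999], [-0.868, 0.497, -0.0]]
ft_force: [0.7, 0.2, 0.6]
grip_width: -0.005
```

Call:
carry_out:
  commands: [0, 0, 0.02, 0, 0, 0, 1, -0.05, 0, 0, 0, 0, 0, 1, -0.08, 0, 0, 0, 0, 0, 1, -0.1, 0, 0, 0, 0, 0, 1, -0.1, 0, 0, 0, 0, 0, 1, -0.1, 0, 0, 0, 0, 0, 1, -0.1, 0, 0, 0, 0, 0, 1, 0, 0, 0.1, 0, 0, 0, 1, 0, 0, 0.1, 0, 0, 0, 1, 0, 0, 0.1, 0, 0, 0, 1, 0, 0, 0, 0, 0, 0, 1, 0, 0, 0, 0, 0, 0, 1]

```text
time: 23.82
eef_pos: [0.4903, -0.1943, 0.2646]
ee_rot: [[0.497, 0.867, -0.044], [-0.021, -0.038, -0.999], [-0.868, 0.497, -0.0]]
ft_force: [0.3, 1.2, 0.7]
grip_width: 0.001
```

```bash
python3 - <<'E'
from h import *
print(observe()["ft_force"])
A=[]
for n,P in(("top",np.array([.56,-.22,.03])),("side",np.array([.56,-.2,.03]))):
    g=get_image(n);u=proj(g,P).astype(int);A.append(cv2.resize(g["pixels"][max(0,u[1]-92):u[1]+92,u[0]-100:u[0]+100,::-1],(400,370),interpolation=cv2.INTER_CUBIC))
cv2.imwrite("pics/i.png",np.hstack(A))
E
```

```text
[0.29382653 1.23085363 0.67944875]
```

View pics/i.png

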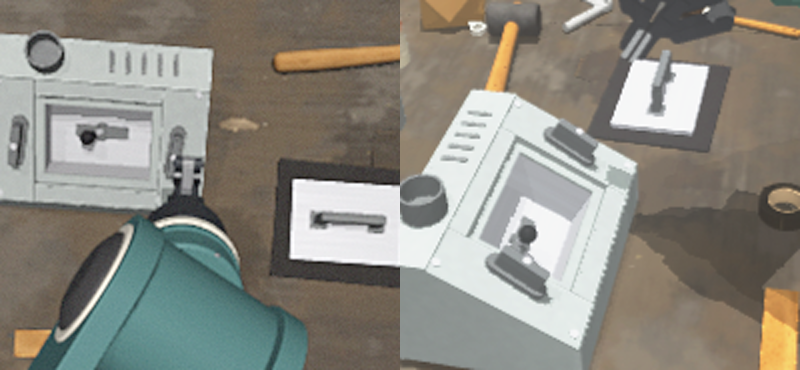

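The knob now leans left (top half (88,137), side half (527,235)). The panel lies flat on the mat, and the tape and wedge are where they were. A numeric check before handing in:

```bash
python3 - <<'E'
from h import *
t=get_image("top");s=get_image("side")
ut=proj(t,np.array([.56,-.22,.03])).astype(int);us=proj(s,np.array([.56,-.2,.03])).astype(int)
a=(ut[0]-100+88/2,max(0,ut[1]-92)+137/2);b=(us[0]-100+127/2,max(0,us[1]-92)+235/2)
K,e=tri(t,a,s,b);d=K-C;print("knob y,u,n",d@Y,d@U,d@N,"err",e,"lever",np.arctan2(d@Y,.058+d@N))
m=cv2.inRange(t["pixels"],(170,)*3,(255,)*3);m[:,:345]=0;m[:,440:]=0;m[:155]=0;m[245:]=0
c=max(cv2.findContours(m,0,2)[0],key=cv2.contourArea);r=cv2.minAreaRect(c)
P=np.array([plane(t,q,.012) for q in cv2.boxPoints(r)]);print("panel",P.mean(0),np.linalg.norm(np.diff(P,axis=0),axis=1))
E
```

```text
knob y,u,n 0.012935625080648388 -0.0017768105312917226 -0.03080372507785187 err 0.0017442473519281123 lever 0.4439700559007575
panel [ 0.52394162 -0.40479609  0.012     ] [0.10089122 0.1437573  0.10142477]
```

```bash
python3 -c "
from rig import *
print(hand_in())"
```

```text
the job is handed in; nothing more can be done
None
```

The panel is off the extractor and lying flat, handle up, on the mat. Both turn buttons are turned clear and the damper lever is thrown to the left. I handed the job in at about 24 s of the 72 s allowed; the hand-in gives no verdict.

What the last checks showed:
- **Buttons:** both were turned counter-clockwise to about 1.4 rad, going by the gripper's turn. The pictures show them standing along the slope, clear of the panel.
- **Panel:** its centre measures about 1 mm from the mat's centre. Its outline matches 100 x 140 mm to within 4 mm, so it lies flat.
- **Lever:** it leans left by about 0.37 rad from the knob's sideways position, or 0.44 rad from its sideways position and depth. The two disagree a little, but both are well above 0.25.
- **Other things:** the tape and the wedge look unmoved in the last picture; I did not measure them. The arm stands clear of everything, with about 1 N read at the wrist.

One rough spot: the wrist force reached about 57 N while turning the right button, because the grip was slightly off its pivot. That is under the 120 N limit, and turning the left button stayed under 20 N.

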